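# Press a tile carrier under the leaf spring of a hold-down jig

### The job

Load the tile carrier into the hold-down jig: with the fingertips press it down firmly behind its thumb rib until the sprung bed is down, and keep it pressed while you slide it under the bridge and the leaf spring, all the way home against the end stop, so that the bed pops up behind it. Then take the hand away, leaving the carrier flat and held by the spring. Do not pick up or tip the carrier, and leave the cup, jar, pliers and tile offcut where they are.

Things in the scene. Friction and masses are not known exactly. Their poses are not given: they have to be found in the camera images.
- jig: Fixed hold-down jig, plywood base 247 x 105 mm. Origin: centre of the underside. x: along its channel, the loading direction (rear wall to end stop); y across; z up. Channel 73 mm wide, floor 20 mm above the table, between aluminium rails with tops at 40 mm; waxed (friction about 0.25). Along x: inner face of the rear wall at -117.5 mm, sprung bed from -87.5 to -17.5 mm.
- bridge (a point): Centre of the underside of the grey bridge across the channel, 38.5 mm above the table (18.5 mm above the channel floor), at jig x = 63.5 mm. The bridge is 12 mm thick in x, its top 52 mm above the table.
- stop (a point): Foot of the end stop's face, on the channel floor, at jig x = 107.5 mm. The carrier's nose ends here. The stop's top is 42 mm above the table.
- carrier: Loose aluminium plate 120 (x) x 70 (y) x 14 mm, 0.1 to 0.23 kg, pale tile flush in its front half. Origin: centre of the underside; x towards the nose (+60 mm), same way as the jig's x. It starts on the raised bed, underside 30 mm above the table, so high that its nose butts on the bridge; pressed down, underside at 20 and top at 34 mm. Home: origin at jig x = 47.5 mm.
- thumb_land (a point): On the carrier's top face, 14 mm above its underside: centre of the flat thumb land (45 mm in x, 70 mm in y) at the carrier's tail. At its front stands the thumb rib, a cross bar 8 mm thick and 6 mm high, its rear face 22.5 mm ahead of this point in carrier x.
- nose (a point): Point at the lower front edge of the carrier, in the middle.
- lift_bed (a joint): Sprung bed of the jig, a 70 x 70 mm steel plate under the carrier; value in m: 0 = up (10 mm above the channel floor), 0.010 = pressed down flush with the floor. It takes 6 N to start and 12 N fully down. Once the carrier's tail has passed its front end it pops up behind the tail.
- leaf_spring (a joint): Leaf spring 30 mm wide hinged at the bridge, sloping down towards the end stop; value in rad: 0 = at rest (tip 10 mm above the channel floor), about 0.13 = lifted by the carrier lying under it. It presses on the carrier with about 8 N; with the bed pressed down, the push along the channel needed is up to about 10 N.
- cup: Bystander: white cup, 68 mm wide, 85 mm tall, beside the jig. Origin: centre of its underside.
- jar: Bystander: glass jar with a black lid, 54 mm wide, 70 mm tall, beside the jig. Origin: centre of its underside.
- offcut: Bystander: tile offcut, 55 x 40 x 12 mm, beside the jig. Origin: centre of its underside.
- pliers: Bystander: pliers with black handles, 150 mm long, lying beside the jig; origin at the pivot, on the table.
Mind the look-alikes: they are no part of the job. Of the things like the carrier, leave any that is black or yellow; of the rest the smaller one is meant.

How it is judged:
By the outcome, as a careful person would: the job done as asked, in the order asked, and still so for the second after the job is handed in, with the robot touching nothing.
It also fails if it takes over 40 s, if anything falls off the work surface, if the arm or the gripper's body presses on something with over 40 N, if the wrist force passes 120 N, or if a joint passes its speed limit or range.

### The arm

A 7-joint arm with a two-finger parallel gripper is mounted at the origin on the work surface. World frame = base frame: x ahead of the robot, y to its left, z up, the work surface at z = 0. Lengths are in m, angles in rad, forces in N, time in s.
With the tool pointing down it reaches from about 0.4 to 0.85 m from the base axis. Payload 10.4 kg.
Tool frame: the origin (TCP) lies midway between the tips of the shut fingers; the grasp point (between the pads) lies 19 mm behind it (grip_point_offset is the distance from the TCP to the grasp point, in m); y points along the fingers, z is the direction in which the jaws open and shut, and the axes are right-handed (so a half turn about y gives the same grasp; the last joint's range is limited). The gripper opens to 85 mm and grips with 20 to 120 N. Pads are 22 mm wide; open, the fingers measure 114 mm over their backs; the gripper's body (76 mm by 85 mm) begins 54 mm behind the grasp point. The pads swing forward as they close: fully open they stand 13 mm farther back than shut.
Start: joints at [-1.18, 0.332, -0.065, 1.46, 0.022, 1.35, -0.088], TCP at [0.251, 0.572, 0.231] pointing down, gripper open.
Joint ranges: [-2.6, 2.6], [-0.5, 2.12], [-1.47, 1.34], [0.16, 2.42], [-1.27, 4.41], [0.06, 2.06], [-2.6, 2.6]. Speed limits (rad/s): [2.22, 2.22, 2.79, 2.79, 3.14, 3.14, 3.14].

### API

Orientations are given as a unit quaternion [x, y, z, w].
In Python, from workcell import * gives the robot as it stands.
- The arm moves only by the tool send_rows, never from a script. Its argument "motion" is a list of rows, each a list of 7 numbers: the opening in per cent of the stroke, from 0 (shut) to 100 (fully open), then the shift along the tool's x, y, z in m, then the turn, a rotation vector about the tool's x, y, z in rad. In form: [[claw, tx, ty, tz, ax, ay, az], ...]. A call has 1 to 10 rows; each row is the pose to reach, as a shift and turn from the pose commanded when the call began, along the tool's axes at that moment; what a row does not reach only later rows make up. A row lasts 1/12 s, in which the tool goes at most 41.7 mm and 7.16 degrees, less where a joint would pass 70% of its speed; a pose out of reach is approached as far as the arm can. A call with a gripper value outside its range is refused whole. The fingers move at their own pace and stop on an object; "squeeze" is the grip in N (left out, the last holds). Time passes only in rows, so rows that repeat a pose let the fingers close. It gives the time, the measured TCP pose, the force and the opening at its end, in the units of the state.
- get_obs(): the state, without advancing time (a new reading comes with each control period).
- camera(name): name is "scene" or "top"; returns a dict with "pixels" (384x512x3 uint8, red, green, blue), "range_z" (384x512 float32, m along the optical axis (not along the pixel's ray), 0 where there is no reading), "fovy" (degrees; the focal length in pixels is half the picture's height over the tangent of half this angle, whatever the lens; pixels are square), "cx", "cy" (the principal point, pixels), "dist_coeffs" ([k1, k2, p1, p2, k3] as OpenCV has them; the pictures are not rectified), "view" (4x4, takes a point from world to camera coordinates). Camera axes: x right, y down, z forward; pixel columns grow to the right and rows downward; lengths in m; the calibration is good to about 2 mm. A picture is of the moment at which its call begins.
- hand_in(): hands the job in, once; it reports no verdict.
The state is a dict: "clock": time; "joint_pos": joint angles; "joint_velocities": joint speeds; "tau": joint torques, N m; "position": TCP position; "ee_rot": TCP orientation; "ft_force": force on the tool from outside, world axes, zero at the start; "torque": the same for the moment, N m; "grip_width": opening from 0.0 (shut) to 1.0 (fully open).
Only numpy, scipy, OpenCV 4.12 (cv2) and the standard library are available. Lean on these libraries where they do the work, as an engineer would, in place of code of your own. Each camera call takes 0.05 s, during which the arm holds its last target.

## Working session

There is one attempt and no reset: what is moved stays moved. The work goes in short steps, Python scripts to look and compute and a tool call to move; the robot and the scene stay as the last step left them, time stands still between calls to the robot, and variables do not carry over. Pictures are saved under pics/ and viewed, and the job is handed in when it is done.

Besides the shell and the picture viewer there is one more tool, called after "Request:" by a JSON object that holds its "op" and its "data". send_rows: Moves the arm, as the interface text tells. Its arguments: {"type":"object","properties":{"motion":{"type":"array"},"squeeze":{"type":"number"}},"required":["motion"]}

```bash
mkdir -p pics; ls
python3 - <<'E'
from workcell import *
import cv2
print(get_obs())
for n in ("scene","top"):
    c=camera(n); cv2.imwrite(f"pics/{n}0.png",c["pixels"][:,:,::-1])
    print(n,c["fovy"],c["cx"],c["cy"],c["dist_coeffs"],c["view"])
E
```

```text
pics
{'clock': 0.0, 'joint_pos': array([-1.17962034,  0.3328659 , -0.064722  ,  1.46092963,  0.02162178,
        1.34992897, -0.08851536]), 'joint_velocities': array([-1.32439853e-03,  2.75623053e-04, -2.15620065e-03,  8.39462117e-05,
       -7.81513928e-04, -9.98414558e-05, -4.09801355e-04]), 'tau': array([-4.67285045e-04, -6.25436568e+01,  4.93878394e-02, -3.91626728e+01,
        1.64439058e-02,  9.60202189e-03,  1.81749336e-06]), 'position': array([0.25114068, 0.57190749, 0.23052532]), 'ee_rot': array([ 0.69253151, -0.14531556,  0.14516399, -0.69152796]), 'ft_force': array([-0.6054323 ,  0.49366813, -0.70520148]), 'torque': array([ 0.03748097, -0.01372712, -0.0274833 ]), 'grip_width': 0.9975580518227765}
scene 47.15170657296765 265.4869478791365 186.11367189783178 [0.05145404 0.         0.         0.         0.        ] [[-0.88460709  0.4662966   0.00614607  0.43890342]
 [ 0.40018291  0.76581806 -0.50336501 -0.20645803]
 [-0.23942416 -0.44282071 -0.86405202  1.29064995]
 [ 0.          0.          0.          1.        ]]
top 50.4189627499395 263.5308911280106 189.6302782347331 [0.04535745 0.         0.         0.         0.        ] [[ 0.0199191  -0.99965934 -0.0168651   0.04141599]
 [-0.99008485 -0.01737666 -0.13939167  0.51823955]
 [ 0.13905112  0.01947443 -0.9900937   0.90944994]
 [ 0.          0.          0.          1.        ]]
```

View pics/scene0.png

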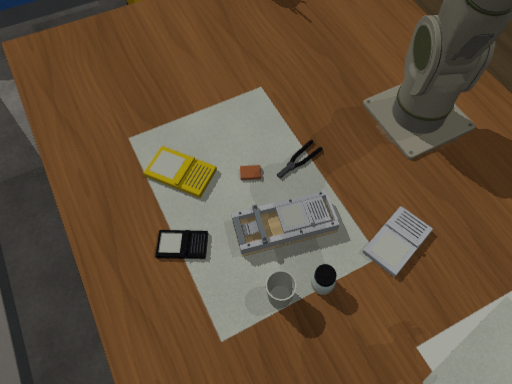

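View pics/top0.png

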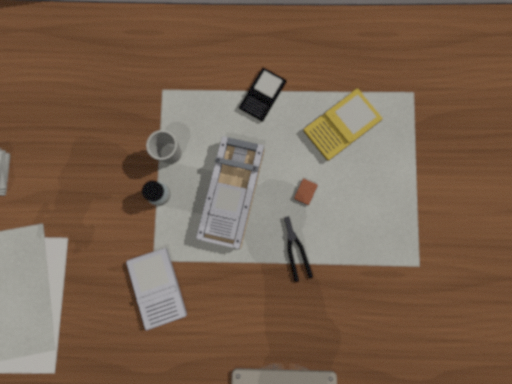

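```bash
cat > h.py <<'E'
from workcell import *
import cv2, numpy as np
def K(c):
    f=192/np.tan(np.radians(c["fovy"])/2); return np.array([[f,0,c["cx"]],[0,f,c["cy"]],[0,0,1.]])
def ray(c,uv):
    p=cv2.undistortPoints(np.array(uv,float).reshape(-1,1,2),K(c),np.array(c["dist_coeffs"]),None).reshape(-1,2)
    V=np.array(c["view"]);R=V[:3,:3];t=V[:3,3]
    d=np.c_[p,np.ones(len(p))]@R; o=-R.T@t
    return o,d
def onplane(c,uv,z):
    o,d=ray(c,uv); s=(z-o[2])/d[:,2]; return o+d*s[:,None]
def depthpts(c):
    vv,uu=np.mgrid[0:384,0:512]
    o,d=ray(c,np.c_[uu.ravel(),vv.ravel()])
    return (o+d*c["range_z"].reshape(-1,1)).reshape(384,512,3)
def proj(c,P):
    V=np.array(c["view"]); r,_=cv2.Rodrigues(V[:3,:3])
    return cv2.projectPoints(np.array(P,float).reshape(-1,1,3),r,V[:3,3],K(c),np.array(c["dist_coeffs"]))[0].reshape(-1,2)
def crop(c,x0,y0,x1,y1,s,name):
    im=cv2.resize(c["pixels"][y0:y1,x0:x1,::-1],None,fx=s,fy=s,interpolation=cv2.INTER_CUBIC); cv2.imwrite(name,im)
E
python3 - <<'E'
from h import *
c=camera("top"); crop(c,185,125,285,260,4.4,"pics/topc1.png")
P=depthpts(c)
for v in range(130,256,6): print(v,[ "%.3f"%P[v,u,2] for u in range(195,270,5)])
s=camera("scene"); crop(s,220,180,350,260,6,"pics/scenec1.png")
np.savez("cams0.npz",top=c["pixels"],topz=c["range_z"])
E
```

```text
130 ['0.004', '-0.002', '0.002', '0.002', '-0.001', '0.001', '0.003', '-0.000', '-0.001', '-0.002', '-0.001', '-0.001', '0.002', '-0.001', '-0.000']
136 ['0.003', '-0.000', '0.003', '-0.001', '-0.001', '0.002', '0.001', '-0.000', '-0.001', '0.000', '0.003', '-0.001', '0.003', '-0.000', '0.002']
142 ['0.001', '-0.000', '0.001', '0.003', '-0.002', '0.001', '0.042', '0.043', '0.042', '0.041', '0.044', '0.042', '0.000', '0.002', '0.001']
148 ['0.001', '0.002', '0.002', '-0.000', '0.001', '0.040', '0.032', '0.020', '0.034', '0.040', '0.033', '0.044', '0.043', '0.041', '0.004']
154 ['0.001', '0.001', '-0.003', '0.001', '0.002', '0.041', '0.021', '0.020', '0.033', '0.032', '0.034', '0.020', '0.020', '0.041', '0.000']
160 ['0.000', '0.001', '-0.001', '0.002', '0.054', '0.053', '0.055', '0.052', '0.034', '0.039', '0.019', '0.021', '0.038', '0.029', '0.001']
166 ['-0.000', '0.000', '0.003', '0.001', '0.042', '0.037', '0.018', '0.022', '0.048', '0.049', '0.052', '0.052', '0.056', '0.007', '-0.000']
172 ['-0.001', '0.002', '0.002', '0.001', '0.040', '0.021', '0.020', '0.018', '0.020', '0.020', '
[... 1199 characters left out ...]
039', '0.037', '0.045', '0.043', '0.044', '0.043', '0.044', '0.046', '0.973', '0.002', '-0.000', '0.003', '-0.001', '0.002']
232 ['0.001', '0.044', '0.041', '0.044', '0.044', '0.045', '0.045', '0.045', '0.045', '0.040', '0.002', '-0.000', '0.001', '-0.001', '0.973']
238 ['-0.002', '0.040', '0.040', '0.018', '0.019', '0.018', '0.021', '0.045', '0.039', '0.042', '0.000', '0.001', '0.001', '-0.000', '-0.000']
244 ['-0.000', '-0.001', '0.001', '0.006', '-0.000', '0.002', '0.039', '0.041', '0.039', '0.022', '-0.001', '0.000', '-0.000', '-0.002', '-0.000']
250 ['0.001', '0.001', '-0.000', '-0.000', '0.000', '0.003', '0.001', '0.003', '0.000', '0.000', '0.000', '0.002', '-0.002', '0.000', '-0.003']
```

View pics/topc1.png

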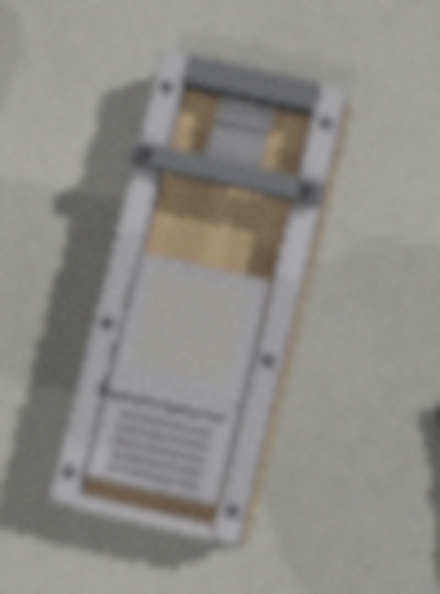

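View pics/scenec1.png

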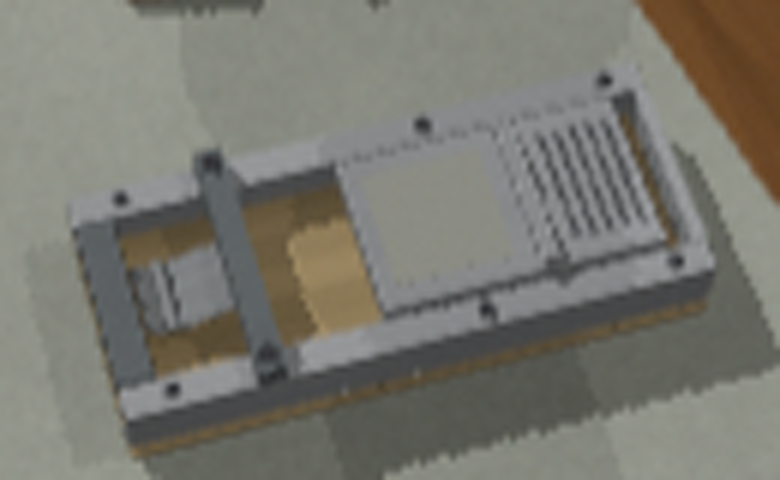

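Run:
```python
from h import *
for n in ("top","scene"):
    c=camera(n); P=depthpts(c)
    m=((P[...,2]>0.03)&(P[...,2]<0.07)&(P[...,0]>0.4)&(P[...,0]<0.8)).astype(np.uint8)
    k,l,st,ce=cv2.connectedComponentsWithStats(m)
    u,v=proj(c,[[0.55,0.09,0.04]])[0]
    for i in range(1,k):
        if st[i,4]<500: continue
        q=P[l==i]; r=cv2.minAreaRect(q[:,:2].astype(np.float32)); print(n,st[i],r,cv2.boxPoints(r).round(3).tolist())
```

```text
top [ 196  136   68  105 3525] ((0.5136482119560242, 0.12853333353996277), (0.10141883790493011, 0.2462623417377472), 78.03069305419922) [[0.382999986410141, 0.10400000214576721], [0.6240000128746033, 0.05299999937415123], [0.6449999809265137, 0.15299999713897705], [0.40400001406669617, 0.20399999618530273]]
scene [ 231  192  108   60 3071] ((0.5140326023101807, 0.13197672367095947), (0.10394032299518585, 0.24534806609153748), 77.91016387939453) [[0.382999986410141, 0.10700000077486038], [0.6230000257492065, 0.054999999701976776], [0.6449999809265137, 0.15700000524520874], [0.4050000011920929, 0.20800000429153442]]
```

```bash
cat >> h.py <<'E'
C=np.array([0.514,0.130]); yaw=np.radians(-12.0)
ex=np.array([np.cos(yaw),np.sin(yaw)]); ey=np.array([-ex[1],ex[0]])
def tojig(P): d=np.asarray(P)[...,:2]-C; return np.stack([d@ex,d@ey,np.asarray(P)[...,2]],-1)
def toworld(x,y,z): p=C+x*ex+y*ey; return np.array([p[0],p[1],z])
E
python3 - <<'E'
from h import *
import cv2
for n in ("top","scene"):
    c=camera(n); 
    im=cv2.resize(c["pixels"][:,:,::-1],None,fx=1,fy=1)
    S=6
    x0,y0=(185,125) if n=="top" else (220,180); x1,y1=(285,260) if n=="top" else (350,260)
    S=4.4 if n=="top" else 6
    im=cv2.resize(im[y0:y1,x0:x1],None,fx=S,fy=S,interpolation=cv2.INTER_CUBIC)
    def line(pts,col):
        q=(proj(c,[toworld(*p) for p in pts])-[x0,y0]+.5)*S
        cv2.polylines(im,[q.astype(np.int32)],True,col,1)
    line([(-.1235,-.0525,.04),(.1235,-.0525,.04),(.1235,.0525,.04),(-.1235,.0525,.04)],(0,0,255))
    line([(.0575,-.0525,.052),(.0695,-.0525,.052),(.0695,.0525,.052),(.0575,.0525,.052)],(0,255,0))
    line([(-.1175,-.0365,.04),(.1075,-.0365,.04),(.1075,.0365,.04),(-.1175,.0365,.04)],(255,0,0))
    cv2.imwrite(f"pics/ov_{n}.png",im)
    Q=tojig(depthpts(c)).reshape(-1,3)
    b=Q[(Q[:,2]>.049)&(Q[:,2]<.058)&(abs(Q[:,0]-.0635)<.03)&(abs(Q[:,1])<.055)]; print(n,"bridge",np.percentile(b[:,0],[5,50,95]),np.percentile(b[:,1],[0,50,100]))
    rb=Q[(Q[:,2]>.0475)&(Q[:,2]<.056)&(Q[:,0]<.03)&(Q[:,0]>-.12)&(abs(Q[:,1])<.034)]; print("rib",np.histogram(rb[:,0],bins=np.arange(-.12,.03,.005)))
    ch=Q[(abs(Q[:,1])<.025)&(Q[:,0]<-.06)&(Q[:,0]>-.125)]
    for a in np.arange(-.126,-.06,.003):
        s=ch[(ch[:,0]>a)&(ch[:,0]<a+.003)]
        print("%.3f %d %.4f"%(a,len(s),np.median(s[:,2]) if len(s) else 0),end='; ')
    fr=Q[(abs(Q[:,1])<.025)]
    print()
    for a in np.arange(-.01,.06,.003):
        s=fr[(fr[:,0]>a)&(fr[:,0]<a+.003)]
        print("%.3f %.4f"%(a,np.median(s[:,2]) if len(s) else 0),end='; ')
    print()
E
```

```text
top bridge [0.0570365  0.06252029 0.06844112] [-0.05191385 -0.00175188  0.04882336]
rib (array([ 0,  0,  0,  1,  0,  2,  1,  0,  3,  1,  4, 32, 60,  9,  1,  4,  2,
        1,  0,  3,  1,  1,  2,  3,  2,  0,  0,  0,  0]), array([-1.20000000e-01, -1.15000000e-01, -1.10000000e-01, -1.05000000e-01,
       -1.00000000e-01, -9.50000000e-02, -9.00000000e-02, -8.50000000e-02,
       -8.00000000e-02, -7.50000000e-02, -7.00000000e-02, -6.50000000e-02,
       -6.00000000e-02, -5.50000000e-02, -5.00000000e-02, -4.50000000e-02,
       -4.00000000e-02, -3.50000000e-02, -3.00000000e-02, -2.50000000e-02,
       -2.00000000e-02, -1.50000000e-02, -1.00000000e-02, -5.00000000e-03,
        1.11022302e-16,  5.00000000e-03,  1.00000000e-02,  1.50000000e-02,
        2.00000000e-02,  2.50000000e-02]))
-0.126 11 0.0376; -0.123 29 0.0396; -0.120 31 0.0385; -0.117 27 0.0208; -0.114 28 0.0198; -0.111 28 0.0192; -0.108 28 0.0430; -0.105 29 0.0442; -0.102 30 0.0444; -0.099 29 0.0446; -0.096 28 0.0442; -0.093 31 0.0450; -0.090 28 0.0439; -0.087 29 0.0441; -0.084 30 0.0441; -0.081 30 0.0447; -0.078 27 0.0441; -0.07
[... 1252 characters left out ...]
; -0.120 63 0.0290; -0.117 17 0.0200; -0.114 1 0.0228; -0.111 1 0.0416; -0.108 18 0.0440; -0.105 20 0.0442; -0.102 23 0.0438; -0.099 20 0.0447; -0.096 20 0.0444; -0.093 26 0.0445; -0.090 21 0.0442; -0.087 23 0.0440; -0.084 20 0.0441; -0.081 24 0.0444; -0.078 22 0.0441; -0.075 21 0.0435; -0.072 20 0.0438; -0.069 23 0.0436; -0.066 13 0.0430; -0.063 22 0.0495; 
-0.010 0.0447; -0.007 0.0436; -0.004 0.0439; -0.001 0.0452; 0.002 0.0449; 0.005 0.0444; 0.008 0.0436; 0.011 0.0231; 0.014 0.0202; 0.017 0.0212; 0.020 0.0204; 0.023 0.0202; 0.026 0.0201; 0.029 0.0201; 0.032 0.0196; 0.035 0.0196; 0.038 0.0200; 0.041 0.0202; 0.044 0.0209; 0.047 0.0212; 0.050 0.0202; 0.053 0.0000; 0.056 0.0528; 0.059 0.0514;
```

View pics/ov_top.png

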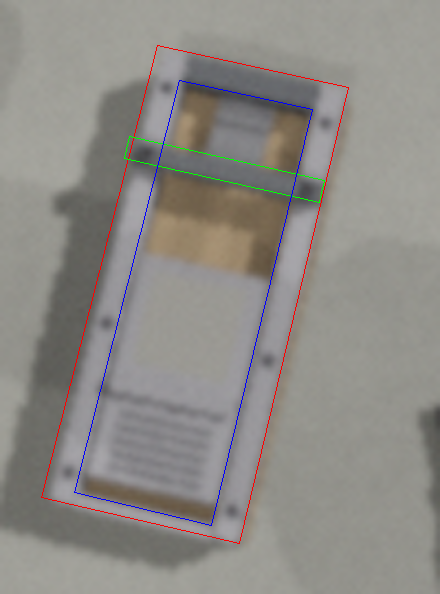

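View pics/ov_scene.png

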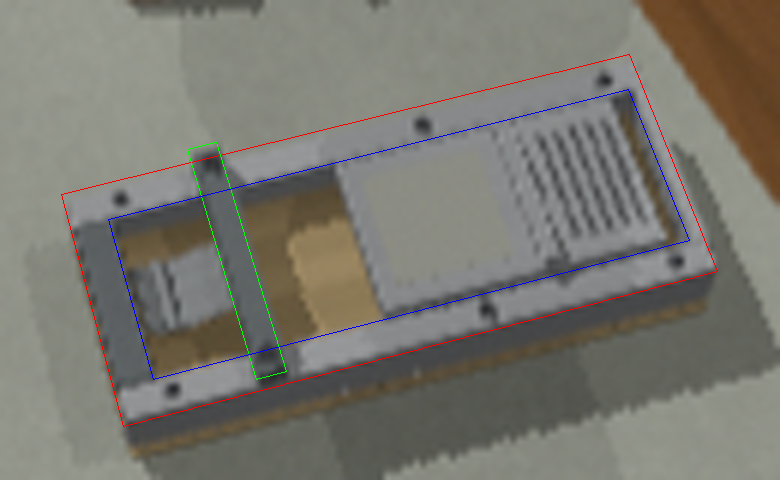

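```bash
sed -i 's/^C=.*/C=np.array([0.513,0.130]); yaw=np.radians(-12.0)/' h.py
cat >> h.py <<'E'
from scipy.spatial.transform import Rotation as R_
def Rt(): return R_.from_quat(get_obs()["ee_rot"])
def Rgoal():
    # tool y down, tool x = +-jig x ; choose sign nearest current
    best=None
    for s in (1,-1):
        x=np.r_[s*ex,0]; y=np.array([0,0,-1.]); z=np.cross(x,y)
        R=R_.from_matrix(np.c_[x,y,z]); a=(Rt().inv()*R)
        if best is None or a.magnitude()<best[1]: best=(R,a.magnitude(),s)
    return best
def delta(p):
    o=get_obs(); R=Rt(); g,m,s=Rgoal()
    return R.inv().apply(np.asarray(p)-o["position"]),(R.inv()*g).as_rotvec(),s
E
python3 - <<'E'
from h import *
o=get_obs(); print(o["clock"]); print(Rt().as_matrix().round(3))
p=toworld(-.048-.015-.0115+.001,0,.10); print(p, np.hypot(p[0],p[1])); print(delta(p))
E
```

```text
0.4
[[ 0.916 -0.     0.402]
 [-0.402 -0.     0.916]
 [ 0.    -1.    -0.   ]]
[0.44110615 0.14528151 0.1       ] 0.46441506617743394
(array([ 0.34545276,  0.13128142, -0.314565  ]), array([ 8.30736431e-05, -2.04412690e-01, -6.25564684e-06]), 1)
```

Request:
{"op": "send_rows", "data": {"motion": [[0,0.007,0,-0.006,0,-0.005,0],[0,0.02,0,-0.019,0,-0.015,0],[0,0.041,0,-0.038,0,-0.03,0],[0,0.066,0,-0.06,0,-0.045,0],[0,0.09,0,-0.082,0,-0.06,0],[0,0.114,0,-0.104,0,-0.075,0],[0,0.138,0,-0.126,0,-0.09,0],[0,0.162,0,-0.148,0,-0.105,0],[0,0.186,0,-0.17,0,-0.12,0],[0,0.207,0,-0.189,0,-0.13,0]], "squeeze": 40}}

```text
clock: 1.23
position: [0.3657, 0.3132, 0.2315]
ee_rot: [-0.7, 0.1, -0.1, 0.7]
ft_force: [0.8, -0.8, 0.4]
grip_width: 0.002
```

Run:
```python
from h import *
p=toworld(-.048-.015-.0115+.001,0,.10); print(get_obs()); print(delta(p))
```

```text
{'clock': 1.2333, 'joint_pos': array([-8.85538552e-01,  1.22716188e-02,  8.32215234e-02,  1.83169906e+00,
       -1.09523879e-03,  1.29715795e+00,  4.84540749e-01]), 'joint_velocities': array([ 0.34089705, -0.24290871,  0.28609058,  0.24557555,  0.00972624,
       -0.00812351,  0.73359475]), 'tau': array([ -3.3285787 , -38.05812836,  -1.81966547, -38.94193769,
        -0.16575047,   0.12812125,  -1.35365635]), 'position': array([0.36567554, 0.31317792, 0.23148941]), 'ee_rot': array([-0.69982602,  0.10005663, -0.10024691,  0.70013054]), 'ft_force': array([ 0.76916472, -0.83877216,  0.39743884]), 'torque': array([ 0.03759402, -0.04134028,  0.01900523]), 'grip_width': 0.001853887480584346}
(array([ 0.11945811,  0.13144891, -0.14006924]), array([-0.00045652, -0.07478825,  0.00022266]), 1)
```

Request:
{"op": "send_rows", "data": {"motion": [[0,0.02,0,-0.024,0,-0.012,0],[0,0.045,0,-0.053,0,-0.028,0],[0,0.07,0.01,-0.082,0,-0.044,0],[0,0.09,0.03,-0.106,0,-0.057,0],[0,0.105,0.055,-0.124,0,-0.067,0],[0,0.115,0.08,-0.135,0,-0.073,0],[0,0.119,0.105,-0.139,0,-0.075,0],[0,0.12,0.122,-0.14,0,-0.075,0],[0,0.12,0.13,-0.14,0,-0.075,0],[0,0.12,0.131,-0.14,0,-0.075,0]]}}

```text
clock: 2.07
position: [0.4398, 0.1472, 0.0991]
ee_rot: [0.704, -0.075, 0.073, -0.703]
ft_force: [-0.5, -0.2, 0.0]
grip_width: -0.002
```

Run:
```python
from h import *
p=toworld(-.048-.015-.0115+.001,0,.044); o=get_obs();print(o["position"],o["ft_force"]); print(delta(p))
print(tojig(o["position"]))
for n in ("top","scene"):
    c=camera(n)
    a=(185,125,285,260,4.4) if n=="top" else (220,120,350,260,4.2)
    crop(c,*a,f"pics/b_{n}.png"); print(proj(c,[o["position"]]))
```

```text
[0.43984732 0.14724331 0.09907652] [-0.540323   -0.22168587  0.02338994]
(array([ 0.00174353,  0.05507563, -0.00157842]), array([ 0.00143968,  0.00030523, -0.00190317]), 1)
[-0.0751392   0.0016572   0.09907652]
[[217.51375813 220.58496688]]
[[316.16736032 199.92500213]]
```

View pics/b_scene.png

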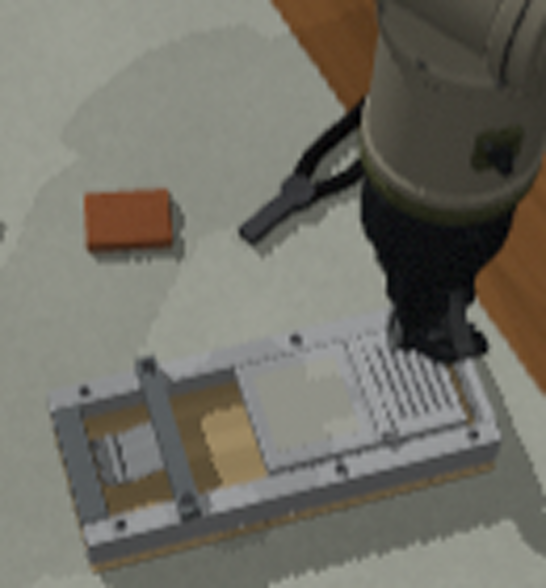

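View pics/b_top.png

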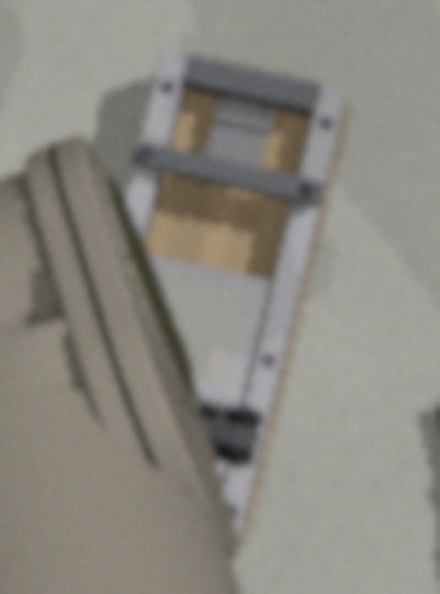

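Request:
{"op": "send_rows", "data": {"motion": [[0,0.0,0.008,-0.001,0,0,0],[0,0.0,0.02,-0.0015,0,0,0],[0,0.0,0.033,-0.0015,0,0,0],[0,0.0,0.043,-0.0015,0,0,0],[0,0.0,0.048,-0.0015,0,0,0],[0,0.0,0.051,-0.0015,0,0,0],[0,0.0,0.054,-0.0015,0,0,0],[0,0.0,0.057,-0.0015,0,0,0],[0,0.0,0.057,-0.0015,0,0,0]]}}

```text
clock: 2.92
position: [0.4409, 0.1468, 0.0435]
ee_rot: [-0.703, 0.073, -0.074, 0.703]
ft_force: [-1.2, 0.4, 5.0]
grip_width: -0.002
```

Run:
```python
from h import *
o=get_obs();print(o["position"],o["ft_force"],o["torque"]); 
print(tojig(o["position"]))
```

```text
[0.44086996 0.14676528 0.04349915] [-1.19999807  0.38196751  5.01848131] [0.001068   0.28955978 0.00077524]
[-0.07403952  0.00140224  0.04349915]
```

Request:
{"op": "send_rows", "data": {"motion": [[0,0.0,0.002,0,0,0,0],[0,0.0,0.004,0,0,0,0],[0,0.0,0.006,0,0,0,0],[0,0.0,0.008,0,0,0,0],[0,0.0,0.01,0,0,0,0],[0,0.0,0.012,0,0,0,0],[0,0.0,0.013,0,0,0,0],[0,0.0,0.013,0,0,0,0]]}}

```text
clock: 3.58
position: [0.4434, 0.1477, 0.0339]
ee_rot: [-0.702, 0.072, -0.075, 0.705]
ft_force: [-7.4, -3.8, 37.8]
grip_width: -0.001
```

Run:
```python
from h import *
o=get_obs();print(o["position"],o["ft_force"],o["torque"],o["joint_velocities"].max()); 
print(tojig(o["position"]))
c=camera("scene"); crop(c,220,120,350,260,4.2,"pics/c_scene.png")
Q=tojig(depthpts(c)).reshape(-1,3)
fr=Q[(abs(Q[:,1])<.02)]
for a in np.arange(-.06,.06,.004):
    s=fr[(fr[:,0]>a)&(fr[:,0]<a+.004)]
    print("%.3f %.4f"%(a,np.median(s[:,2]) if len(s) else 0),end='; ')
```

```text
[0.44338754 0.14774611 0.03392368] [-7.39617724 -3.83389912 37.81048679] [-0.67430074  1.56581226 -0.00370654] 0.0025035413096504413
[-0.07178089  0.00288507  0.03392368]
-0.060 0.4193; -0.056 0.4169; -0.052 0.4162; -0.048 0.4138; -0.044 0.4102; -0.040 0.3345; -0.036 0.2901; -0.032 0.3603; -0.028 0.3923; -0.024 0.3867; -0.020 0.3899; -0.016 0.3818; -0.012 0.3774; -0.008 0.0349; -0.004 0.0335; 0.000 0.0354; 0.004 0.0349; 0.008 0.0340; 0.012 0.0314; 0.016 0.0206; 0.020 0.0199; 0.024 0.0199; 0.028 0.0201; 0.032 0.0200; 0.036 0.0198; 0.040 0.0194; 0.044 0.0197; 0.048 0.0199; 0.052 0.0198; 0.056 0.0526;
```

View pics/c_scene.png

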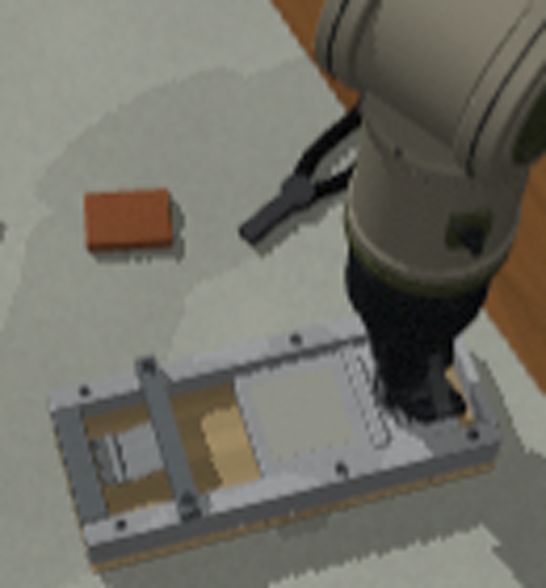

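Request:
{"op": "send_rows", "data": {"motion": [[0,0.0,-0.001,0,0,0,0],[0,0.001,-0.0015,0,0,0,0],[0,0.003,-0.0015,0,0,0,0],[0,0.005,-0.0015,0,0,0,0],[0,0.008,-0.0015,0,0,0,0],[0,0.011,-0.0015,0,0,0,0],[0,0.014,-0.0015,0,0,0,0]]}}

```text
clock: 4.22
position: [0.4559, 0.145, 0.034]
ee_rot: [-0.702, 0.073, -0.075, 0.704]
ft_force: [-3.2, 1.3, 19.7]
grip_width: 0.002
```

```bash
cat > s.py <<'E'
from h import *
o=get_obs();print(o["clock"],o["position"],o["ft_force"],o["torque"]); 
print(tojig(o["position"]),Rt().as_matrix().round(3).tolist(), "ftjig",o["ft_force"][:2]@ex,o["ft_force"][:2]@ey)
E
python3 s.py
```

```text
4.2167 [0.45592552 0.14500513 0.03404131] [-3.18724146  1.28621877 19.67469541] [0.23377555 0.98056361 0.03313615]
[-0.05894701  0.00281078  0.03404131] [[0.978, 0.003, 0.207], [-0.207, 0.003, 0.978], [0.003, -1.0, 0.003]] ftjig -3.3850125094728067 0.5954470434428046
```

Request:
{"op": "send_rows", "data": {"motion": [[0,0.003,0.0005,0,0,0,0],[0,0.006,0.0006,0,0,0,0],[0,0.009,0.0006,0,0,0,0],[0,0.012,0.0006,0,0,0,0],[0,0.015,0.0006,0,0,0,0],[0,0.018,0.0006,0,0,0,0],[0,0.021,0.0006,0,0,0,0],[0,0.024,0.0006,0,0,0,0]]}}

```text
clock: 4.88
position: [0.4797, 0.14, 0.034]
ee_rot: [-0.702, 0.072, -0.075, 0.704]
ft_force: [-5.8, 0.3, 24.9]
grip_width: -0.007
```

```bash
python3 s.py
python3 - <<'E'
from h import *
c=camera("scene"); crop(c,220,120,350,260,4.2,"pics/d_scene.png")
E
```

```text
4.8833 [0.4796897  0.14000506 0.0339687 ] [-5.80121459  0.26270455 24.94486048] [0.07590502 1.35267837 0.00972317]
[-0.03466256  0.00286082  0.0339687 ] [[0.978, 0.004, 0.207], [-0.207, 0.003, 0.978], [0.003, -1.0, 0.004]] ftjig -5.729063477476208 -0.9491765091235234
```

View pics/d_scene.png

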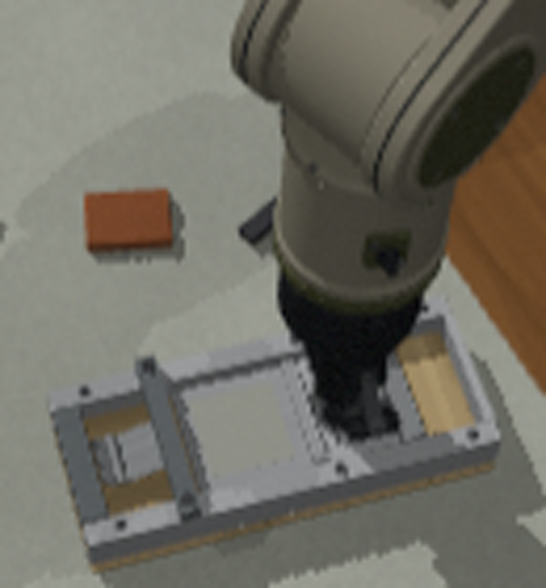

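Request:
{"op": "send_rows", "data": {"motion": [[0,0.003,0.0003,0,0,0,0],[0,0.006,0.0003,0,0,0,0],[0,0.009,0.0003,0,0,0,0],[0,0.012,0.0003,0,0,0,0],[0,0.015,0.0003,0,0,0,0],[0,0.018,0.0003,0,0,0,0],[0,0.021,0.0003,0,0,0,0],[0,0.024,0.0003,0,0,0,0]]}}

```text
clock: 5.6
position: [0.5033, 0.1349, 0.034]
ee_rot: [-0.702, 0.072, -0.075, 0.704]
ft_force: [-6.2, -0.8, 27.6]
grip_width: 0.002
```

```bash
python3 s.py
```

```text
5.6 [0.50330693 0.13492805 0.03401603] [-6.21824475 -0.75386128 27.57997765] [-0.0071849   1.50617068  0.00953941]
[-0.01050586  0.00280506  0.03401603] [[0.978, 0.004, 0.207], [-0.207, 0.003, 0.978], [0.003, -1.0, 0.004]] ftjig -5.925624608768447 -2.03023338384516
```

Request:
{"op": "send_rows", "data": {"motion": [[0,0.003,0,0,0,0,0],[0,0.006,0,0,0,0,0],[0,0.009,0,0,0,0,0],[0,0.012,0,0,0,0,0],[0,0.015,0,0,0,0,0],[0,0.018,0,0,0,0,0],[0,0.021,0,0,0,0,0],[0,0.023,0,0,0,0,0],[0,0.024,0,0,0,0,0]]}}

```text
clock: 6.35
position: [0.526, 0.1301, 0.034]
ee_rot: [-0.702, 0.073, -0.074, 0.704]
ft_force: [-10.7, 0.6, 30.4]
grip_width: 0.001
```

```bash
python3 s.py
python3 - <<'E'
from h import *
c=camera("scene"); crop(c,220,120,350,260,4.2,"pics/e_scene.png")
E
```

```text
6.35 [0.52596598 0.13009505 0.03399671] [-10.65200703   0.64302666  30.37906533] [0.07016175 2.48085634 0.02830073]
[0.01266289 0.00278875 0.03399671] [[0.978, 0.002, 0.207], [-0.207, 0.003, 0.978], [0.002, -1.0, 0.003]] ftjig -10.55292787863172 -1.5857018022751856
```

View pics/e_scene.png

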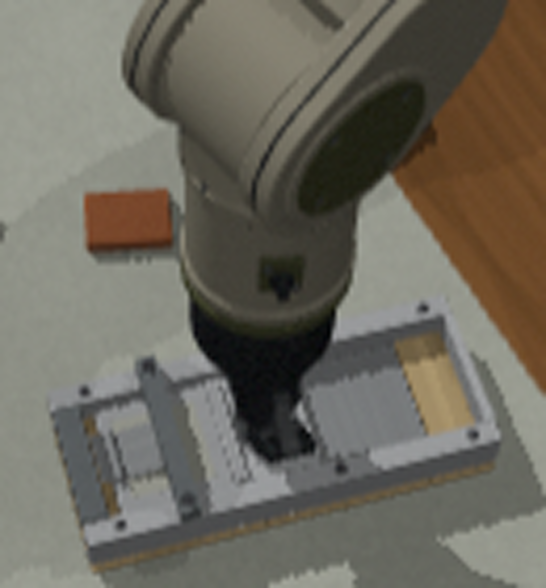

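Request:
{"op": "send_rows", "data": {"motion": [[0,0.002,0,0,0,0,0],[0,0.004,0,0,0,0,0],[0,0.006,0,0,0,0,0],[0,0.008,0,0,0,0,0],[0,0.009,0,0,0,0,0]]}}

```text
clock: 6.82
position: [0.5347, 0.1283, 0.034]
ee_rot: [-0.702, 0.073, -0.074, 0.704]
ft_force: [-16.1, 1.8, 33.9]
grip_width: 0.003
```

```bash
python3 s.py
```

```text
6.8167 [0.53468807 0.12826584 0.03397832] [-16.09246825   1.8458444   33.91241165] [0.41439151 3.42555654 0.01257464]
[0.02157469 0.00281294 0.03397832] [[0.978, 0.002, 0.207], [-0.207, 0.003, 0.978], [0.001, -1.0, 0.003]] ftjig -16.124581839511713 -1.5403040094135747
```

Request:
{"op": "send_rows", "data": {"motion": [[0,0.001,-0.0005,0,0,0,0],[0,0.002,-0.0005,0,0,0,0],[0,0.003,-0.0007,0,0,0,0],[0,0.003,-0.0007,0,0,0,0]]}}

```text
clock: 7.15
position: [0.5349, 0.1283, 0.034]
ee_rot: [-0.702, 0.074, -0.072, 0.704]
ft_force: [-20.5, 2.2, 35.5]
grip_width: -0.002
```

```bash
python3 s.py
python3 - <<'E'
from h import *
c=camera("scene"); crop(c,220,120,350,260,4.2,"pics/f_scene.png")
c=camera("top"); crop(c,185,125,285,260,4.4,"pics/f_top.png")
E
```

```text
7.15 [0.5348839  0.12827382 0.03400631] [-20.48332669   2.19279876  35.52230422] [0.47058806 4.59944307 0.03058908]
[0.02176457 0.00286146 0.03400631] [[0.979, -0.003, 0.206], [-0.206, 0.003, 0.979], [-0.004, -1.0, 0.002]] ftjig -20.491625357487454 -2.1138422421786864
```

View pics/f_scene.png

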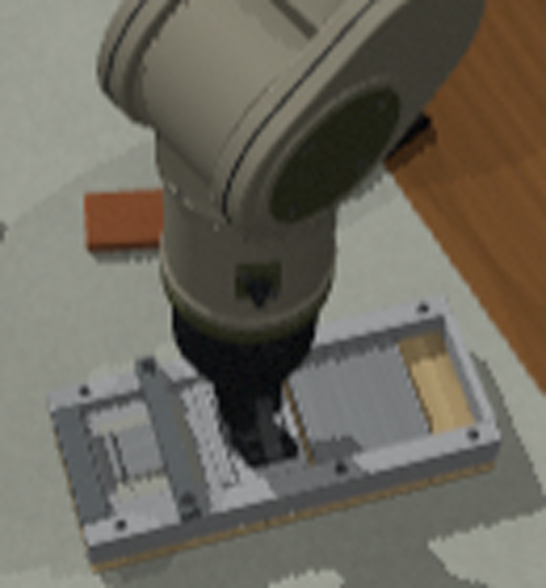

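View pics/f_top.png

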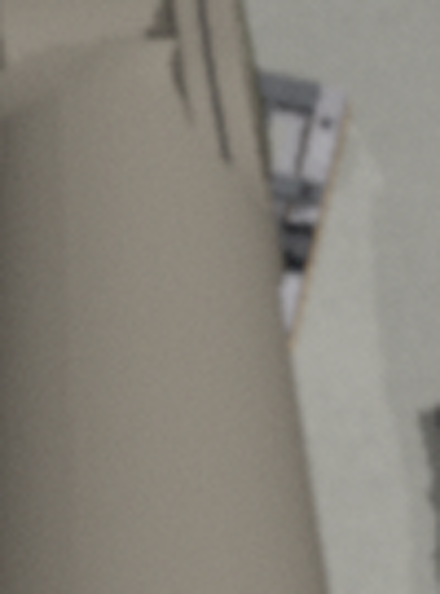

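Request:
{"op": "send_rows", "data": {"motion": [[0,-0.001,-0.001,0,0,0,0],[0,-0.002,-0.002,0,0,0,0],[0,-0.002,-0.004,0,0,0,0],[0,-0.003,-0.006,0,0,0,0],[0,-0.004,-0.009,0,0,0,0],[0,-0.006,-0.015,0,0,0,0],[0,-0.007,-0.026,0,0,0,0],[0,-0.007,-0.043,0,0,0,0],[0,-0.007,-0.065,0,0,0,0],[0,-0.007,-0.09,0,0,0,0]]}}

```text
clock: 8.08
position: [0.529, 0.1274, 0.1228]
ee_rot: [0.703, -0.074, 0.073, -0.703]
ft_force: [0.1, -0.0, -0.6]
grip_width: -0.002
```

```bash
python3 s.py
```

```text
8.0833 [0.52904316 0.12740675 0.1227638 ] [ 0.10265421 -0.01939078 -0.59319669] [-0.00763906 -0.09849514 -0.01113113]
[0.01623175 0.00079898 0.1227638 ] [[0.978, -0.001, 0.207], [-0.207, -0.0, 0.978], [-0.001, -1.0, -0.001]] ftjig 0.10444253928374529 0.002375967459568926
```

Now up and back toward the robot to clear the views (staying high).

Request:
{"op": "send_rows", "data": {"motion": [[0,0,-0.025,0.005,0,0,0],[0,0,-0.05,0.02,0,0,0],[0,0,-0.075,0.045,0,0,0],[0,-0.005,-0.095,0.075,0,0,0],[0,-0.015,-0.11,0.105,0,0,0],[0,-0.03,-0.12,0.135,0,0,0],[0,-0.045,-0.12,0.165,0,0,0],[0,-0.06,-0.12,0.19,0,0,0],[0,-0.07,-0.12,0.21,0,0,0],[0,-0.075,-0.12,0.22,0,0,0]]}}

```text
clock: 8.92
position: [0.4999, 0.3618, 0.2424]
ee_rot: [-0.703, 0.072, -0.072, 0.704]
ft_force: [-0.1, 0.5, -0.2]
grip_width: -0.003
```

```bash
python3 s.py
python3 - <<'E'
from h import *
for n in ("scene","top"):
    c=camera(n)
    cv2.imwrite(f"pics/g_{n}_full.png",c["pixels"][:,:,::-1])
    a=(185,125,285,260,4.4) if n=="top" else (220,180,350,260,6)
    crop(c,*a,f"pics/g_{n}.png")
    Q=tojig(depthpts(c)).reshape(-1,3)
    for lo,hi in((-.03,-.018),(-.012,.012),(.018,.03)):
        fr=Q[(Q[:,1]>lo)&(Q[:,1]<hi)&(Q[:,2]<.1)]; print(n,lo)
        for a in np.arange(-.124,.124,.004):
            s=fr[(fr[:,0]>a)&(fr[:,0]<a+.004)]
            print("%.3f:%.1f"%(a,1000*np.median(s[:,2]) if len(s) else 0),end=' ')
        print()
E
```

```text
8.9167 [0.49992161 0.36181102 0.2424113 ] [-0.09827943  0.47235268 -0.22861222] [0.01138883 0.01439509 0.00626931]
[-0.06098881  0.22402624  0.2424113 ] [[0.979, -0.0, 0.203], [-0.203, 0.001, 0.979], [-0.0, -1.0, 0.001]] ftjig -0.1943394362505513 0.44159720158822124
scene -0.03
-0.124:40.8 -0.120:33.6 -0.116:19.8 -0.112:20.6 -0.108:19.5 -0.104:19.2 -0.100:18.9 -0.096:21.0 -0.092:19.4 -0.088:28.3 -0.084:28.9 -0.080:30.4 -0.076:31.9 -0.072:31.3 -0.068:30.5 -0.064:30.5 -0.060:31.1 -0.056:30.0 -0.052:30.4 -0.048:31.7 -0.044:28.9 -0.040:30.7 -0.036:29.7 -0.032:30.9 -0.028:30.0 -0.024:30.1 -0.020:27.3 -0.016:26.2 -0.012:33.2 -0.008:33.2 -0.004:33.6 0.000:35.5 0.004:32.5 0.008:33.9 0.012:34.0 0.016:32.3 0.020:36.0 0.024:34.0 0.028:33.1 0.032:39.7 0.036:39.5 0.040:32.9 0.044:35.8 0.048:32.2 0.052:32.9 0.056:52.0 0.060:51.7 0.064:52.0 0.068:39.9 0.072:34.0 0.076:33.9 0.080:34.9 0.084:35.2 0.088:34.6 0.092:35.4 0.096:34.3 0.100:34.2 0.104:35.5 0.108:42.5 0.112:41.4 0.116:41.0 0.120:35.2 
scene -0.012
-0.124:39.4 -0.120:32.0 -0.116:19.7 -0.112:19.8 -0.108:21.1 -0.104:20.3 -0.100:21.6 -0.096:19.
[... 2817 characters left out ...]
-0.120:38.6 -0.116:19.2 -0.112:18.6 -0.108:19.0 -0.104:19.5 -0.100:20.5 -0.096:20.6 -0.092:19.6 -0.088:30.5 -0.084:30.3 -0.080:30.4 -0.076:30.6 -0.072:30.2 -0.068:30.7 -0.064:29.7 -0.060:31.1 -0.056:29.3 -0.052:30.3 -0.048:30.4 -0.044:30.7 -0.040:29.5 -0.036:30.2 -0.032:29.1 -0.028:31.2 -0.024:30.2 -0.020:29.5 -0.016:20.1 -0.012:34.4 -0.008:35.3 -0.004:34.0 0.000:34.7 0.004:33.3 0.008:34.5 0.012:33.7 0.016:34.3 0.020:34.9 0.024:34.4 0.028:34.5 0.032:40.2 0.036:39.8 0.040:36.9 0.044:34.7 0.048:33.3 0.052:34.3 0.056:42.3 0.060:52.2 0.064:52.2 0.068:52.1 0.072:36.1 0.076:34.5 0.080:34.3 0.084:33.5 0.088:34.5 0.092:33.5 0.096:34.1 0.100:34.3 0.104:33.9 0.108:41.1 0.112:43.2 0.116:42.4 0.120:41.5
```

View pics/g_scene.png

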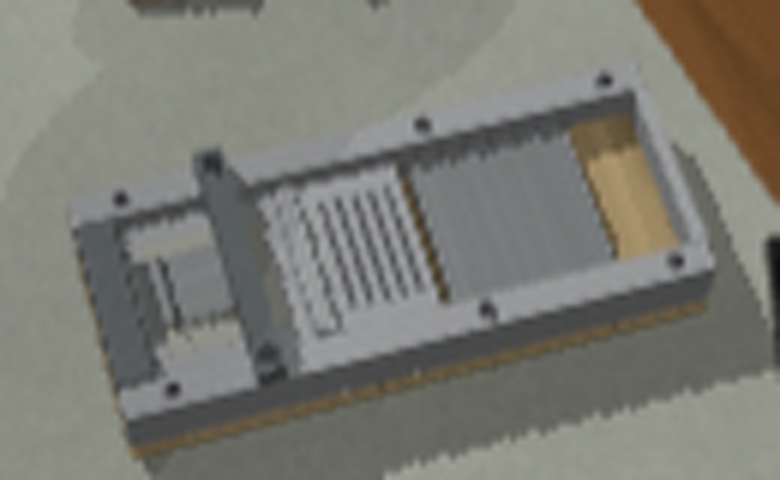

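View pics/g_scene_full.png

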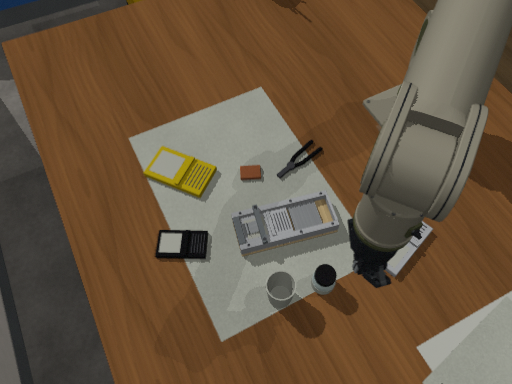

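View pics/g_top.png

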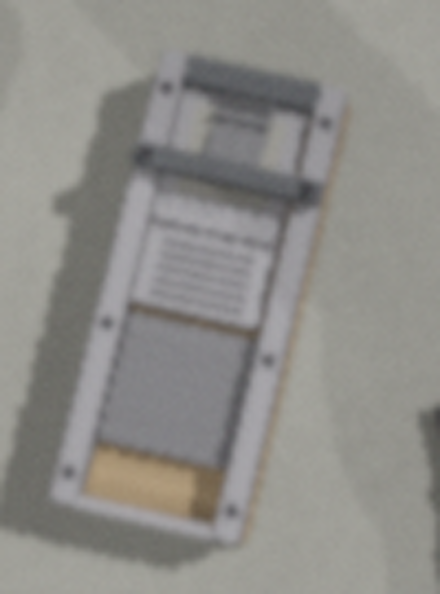

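Request:
{"op": "send_rows", "data": {"motion": [[0,0,0,0,0,0,0],[0,0,0,0,0,0,0],[0,0,0,0,0,0,0]]}}

```text
clock: 9.27
position: [0.5028, 0.3564, 0.2419]
ee_rot: [0.703, -0.074, 0.075, -0.703]
ft_force: [0.1, 0.4, 0.6]
grip_width: -0.002
```

Run:
```python
from h import *
o=get_obs(); print(o["clock"],o["position"],o["ft_force"],abs(o["joint_velocities"]).max()); print(hand_in())
```

```text
9.2667 [0.50283247 0.35643765 0.24193776] [0.07833415 0.42441421 0.59584336] 0.007480336862548332
the job is handed in; nothing more can be done
None
```

The carrier is home in the jig, flat and under the leaf spring, and I handed the job in at about 9.3 s.

- **Loading:** I pressed the shut fingertips down just behind the thumb rib. The carrier's top went from 44 to 34 mm above the table, so the bed was fully down. I kept 20–38 N of downward force on it and slid it about 95 mm. It then stopped moving, with the push along the channel rising to about 20 N. The highest reading at the end of any move was about 41 N in total at the wrist. I then eased off the push, lifted straight up and moved the hand aside.
- **Last checks:** Both cameras' depth readings agree:
  - The carrier's top is level at about 34 mm.
  - Its tail is at about jig x = -12.5 mm, and its front reaches the end stop.
  - The bed is up at about 30 mm behind the tail.
  - The leaf spring is resting on the carrier.
- **Bystanders:** The cup, jar, pliers, offcut and look-alikes look unmoved in the scene picture. I compared them by eye and did not measure them.
- **Hand clear:** The force on the tool was within noise (about 0.7 N) after the hand left.
- **Disagreement:** The two cameras differed by about 3.5 mm across the jig (world y). I used a value between them, and nothing rubbed or caught.

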